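# Lock the pane of the cake display case

### The job

Lock the sloping pane of the steel cake display case: turn the three bolt knobs on its rail clockwise, each fully home against its end stop, where its bar points straight up the slope. Do the middle one first and only then the two outer ones, in either order. Leave the sugar jar and the pepper mill beside it standing where they are.

Things in the scene. Friction and masses are not known exactly. Their poses are not given: they have to be found in the camera images.
- case: Stainless steel cake display case, fixed, 190 mm deep, 280 wide, 55 high in front, 165 at the back. Origin: centre of its underside; +x to its back, +y to its left end as the robot sees it. Its top slopes at 30 degrees, low edge toward the robot: a clear pane, and above it an 86 mm wide steel rail on which three bolts stand in a row at y = +90, 0, -90 mm.
- grip_left (a point): Grip point of the left-hand bolt (the case's +y end): on its axis, in the middle of the black bar knob, 33 mm above the rail. Bar 70 mm long, 16 thick, 28 high, underside 18 mm above the rail, on a 15 mm round neck. The point turns with the knob: z out along the bolt axis, square to the rail (leans 30 degrees from vertical to the case front), x along the bar, y across it.
- bolt_left (a joint): Turn of the left-hand bolt (the case's +y end), rad: 0 fully loose, 1.4 the end stop (home). Grows as the knob turns clockwise seen from outside, looking down on the rail. At 1.4 the bar points straight up and down the slope; at 0 it lies nearly across it. Stays where it is left (0.12 N m friction).
- grip_middle (a point): Grip point of the middle bolt: on its axis, in the middle of the black bar knob, 33 mm above the rail. Bar 70 mm long, 16 thick, 28 high, underside 18 mm above the rail, on a 15 mm round neck. The point turns with the knob: z out along the bolt axis, square to the rail (leans 30 degrees from vertical to the case front), x along the bar, y across it.
- bolt_middle (a joint): Turn of the middle bolt, rad: 0 fully loose, 1.4 the end stop (home). Grows as the knob turns clockwise seen from outside, looking down on the rail. At 1.4 the bar points straight up and down the slope; at 0 it lies nearly across it. Stays where it is left (0.12 N m friction).
- grip_right (a point): Grip point of the right-hand bolt (the case's -y end): on its axis, in the middle of the black bar knob, 33 mm above the rail. Bar 70 mm long, 16 thick, 28 high, underside 18 mm above the rail, on a 15 mm round neck. The point turns with the knob: z out along the bolt axis, square to the rail (leans 30 degrees from vertical to the case front), x along the bar, y across it.
- bolt_right (a joint): Turn of the right-hand bolt (the case's -y end), rad: 0 fully loose, 1.4 the end stop (home). Grows as the knob turns clockwise seen from outside, looking down on the rail. At 1.4 the bar points straight up and down the slope; at 0 it lies nearly across it. Stays where it is left (0.12 N m friction).
- sugar_jar: White porcelain sugar jar, 93 mm in diameter, 110 mm high, standing loose behind the case; origin at the centre of its underside, z up. A bystander.
- pepper_mill: Dark wooden pepper mill, 53 mm in diameter, 155 mm high, standing loose to the right of the case; origin at the centre of its underside, z up. A bystander.

How it is judged:
By the outcome, as a careful person would: the job done as asked, in the order asked, and still so for the second after the job is handed in, with the robot touching nothing.
It also fails if it takes over 56 s, if anything falls off the work surface, if the arm or the gripper's body presses on something with over 40 N, if the wrist force passes 120 N, or if a joint passes its speed limit or range.

### The arm

A 6-joint arm with a two-finger parallel gripper is mounted at the origin on a cart in front of the work surface, level with it; the furniture and walls round the work are solid. World frame = base frame: x ahead of the robot, y to its left, z up, the work surface at z = 0. Lengths are in mm, angles in rad, forces in N, time in s.
With the tool pointing down it reaches from about 300 to 750 mm from the base axis. Payload 8.5 kg.
Tool frame: the origin (TCP) lies between the finger pads; the fingertips stand 19 mm ahead of it and the grasp point (between the pads) is the TCP; z points along the fingers, y is the line along which they close (so a half turn about z gives the same grasp; the last joint's range is limited). The gripper opens to 85 mm and grips with 20 to 120 N. Pads are 22 mm wide; open, the fingers measure 114 mm over their backs; the gripper's body (76 mm by 85 mm) begins 54 mm behind the grasp point. The pads swing forward as they close: fully open they stand 13 mm farther back than shut.
Start: joints at [1.11, 0.381, 1.297, -0, 1.464, -0.215], TCP at [133.825, 533.452, 250.322] pointing down, gripper open.
Joint ranges: [-3.11, 3.11], [-0.89, 2.33], [0.22, 2.48], [-1.42, 4.56], [0.17, 2.85], [-2.88, 2.88]. Speed limits (rad/s): [2.39, 2.39, 3.14, 3.14, 3.14, 3.14].

### API

Orientations are given as [roll, pitch, yaw] about the fixed x, y, z axes, in that order (R = Rz(yaw) Ry(pitch) Rx(roll)).
In Python, from workcell import observe, snapshot, camera_info, hand_in gives the robot as it stands.
- The arm moves only by the tool carry_out, never from a script. Its argument "deltas" is a list of rows, each an object with "offset": the shift along the tool's x, y, z in mm, a list of three; "yaw": the turn about the tool's z in degrees; "hand": the opening, from 0 (shut) to 1 (fully open). A call has 1 to 10 rows; each row shifts and turns the commanded pose from where the row before left it, along the tool's axes as they then stand; what a row does not reach is not made up. A row lasts 1/10 s, in which the tool goes at most 50 mm and 8.59 degrees, less where a joint would pass 70% of its speed; a pose out of reach is approached as far as the arm can. A call is refused whole if a number of a shift passes 50 or a number of a turn 8.59, either way. A call with a gripper value outside its range is refused whole. The fingers move at their own pace and stop on an object; "grip_force" is the grip in N (left out, the last holds). Time passes only in rows, so rows that do not move let the fingers close. It gives the time, the measured TCP pose, the force, the opening and the grip force at its end, in the units of the state.
- observe(): the state, without advancing time (a new reading comes with each control period).
- snapshot(name): name is "scene" or "top"; returns (picture, depth): 480x640x3 uint8, red, green, blue; 480x640 float32, mm along the optical axis (not along the pixel's ray), 0 where there is no reading.
- camera_info(name): a dict with "fx", "fy", "cx", "cy" (pixels), "dist_coeffs" ([k1, k2, p1, p2, k3] as OpenCV has them; the pictures are not rectified), "cam_to_world" (4x4, takes a point from camera to world coordinates). Camera axes: x right, y down, z forward; pixel columns grow to the right and rows downward; lengths in mm; the calibration is good to about 2 mm. A picture is of the moment at which its call begins. camera_info takes no time and is no camera call.
- hand_in(): hands the job in; it is judged then, once.
The state is a dict: "clock": time; "joint_pos": joint angles; "dq": joint speeds; "effort": joint torques, N m; "ee_pos": TCP position; "ee_rot": TCP orientation; "force": force on the tool from outside, world axes, zero at the start; "torque": the same for the moment, N m; "grip_width": finger opening in mm; "gripper_force": force on a finger pad.
Only numpy, scipy, OpenCV 4.12 (cv2) and the standard library are available. Lean on these libraries where they do the work, as an engineer would, in place of code of your own. Each camera call takes 0.05 s, during which the arm holds its last target. There are 200 camera calls.

## Working session

There is one attempt and no reset: what is moved stays moved. The work goes in short steps, Python scripts to look and compute and a tool call to move; the robot and the scene stay as the last step left them, time stands still between calls to the robot, and variables do not carry over. Pictures are saved under pics/ and viewed, at most 10 in all, crops included, and the job is handed in when it is done.

Besides the shell and the picture viewer there is one more tool, called by a JSON object that holds its "api" and its "payload". carry_out: Moves the arm, as the interface text tells. Its arguments: {"type":"object","properties":{"deltas":{"type":"array"},"grip_force":{"type":"number"}},"required":["deltas"]}

```bash
mkdir -p pics; ls; python3 - <<'E'
from workcell import *
import cv2,numpy as np
print(observe())
for n in("scene","top"):
    p,d=snapshot(n);c=camera_info(n);np.savez(f"{n}.npz",p=p,d=d);cv2.imwrite(f"pics/{n}0.png",p[:,:,::-1]);print(n,c)
E
```

```text
pics
{'clock': 0.0, 'joint_pos': array([ 1.10965682e+00,  3.81218444e-01,  1.29826569e+00, -1.36429870e-05,
        1.46359349e+00, -2.15333745e-01]), 'dq': array([-1.36824722e-03, -3.48466702e-04,  2.43549497e-05,  5.33354932e-04,
        2.17761542e-03, -8.93952862e-04]), 'effort': array([ 2.72123441e-03, -4.48461771e+01, -2.31275511e+01, -9.25401810e-05,
        4.79110720e-03,  2.33905460e-06]), 'ee_pos': array([133.73877454, 533.2193084 , 249.69804177]), 'ee_rot': array([-3.14013908e+00, -3.04048946e-04,  2.89578815e+00]), 'force': array([-0.08109442,  0.01953717,  0.06053257]), 'torque': array([0.02214742, 0.00640771, 0.01652307]), 'gripper_force': 0.0, 'grip_width': 85.63565320225342}
scene {'fx': 495.6532724524118, 'fy': 495.6532724524118, 'cx': 310.43416518821977, 'cy': 238.04026721039477, 'dist_coeffs': array([-0.09347108,  0.        ,  0.        ,  0.        ,  0.        ]), 'cam_to_world': array([[ 4.13041398e-01,  6.81197380e-01, -6.04455899e-01,
         1.13713085e+03],
       [ 9.10665122e-01, -3.02179775e-01,  2.81738211e-01,
        -1.28580915e+02],
       [ 9.26498382e-03, -6.66826449e-01, -7.45155451e-01,
         7.92235239e+02],
       [ 0.00000000e+00,  0.00000000e+00,  0.00000000e+00,
         1.00000000e+00]])}
top {'fx': 553.340173017108, 'fy': 553.340173017108, 'cx': 319.17934358243343, 'cy': 250.69377624192927, 'dist_coeffs': array([-0.04272366,  0.        ,  0.        ,  0.        ,  0.        ]), 'cam_to_world': array([[-1.00789891e-02, -9.98434065e-01,  5.50257451e-02,
         5.29569549e+02],
       [-9.99850677e-01,  1.08352027e-02,  1.34619049e-02,
         1.33466893e+02],
       [-1.40370396e-02, -5.48818461e-02, -9.98394183e-01,
         1.04135873e+03],
       [ 0.00000000e+00,  0.00000000e+00,  0.00000000e+00,
         1.00000000e+00]])}
```

View pics/scene0.png

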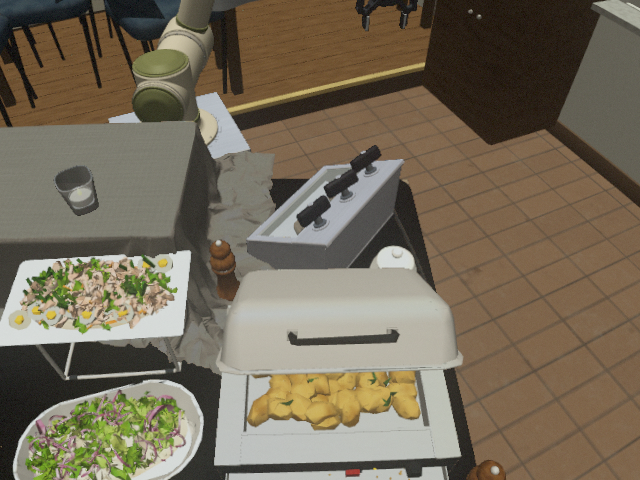

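View pics/top0.png

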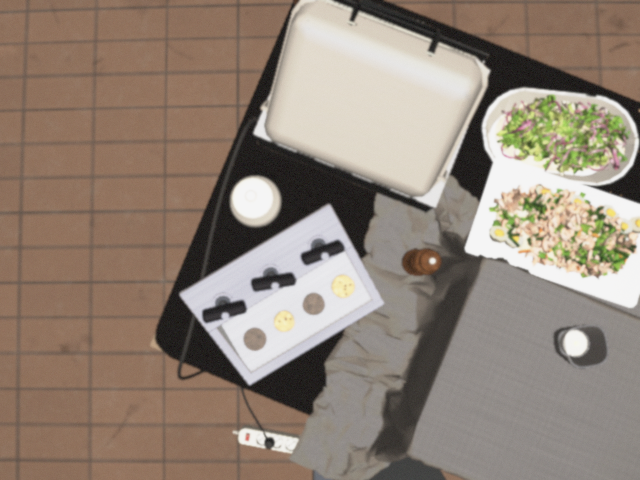

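The top view shows the knobs at about (224,309) left, (273,281) middle and (322,251) right, with the case yawed about 30°. The jar is at (255,200) and the mill at (422,262). In the scene view the knobs are at (314,211), (341,184) and (366,157).

```bash
cat > h.py <<'E'
import numpy as np,cv2
from workcell import *
def ray(c,uv):
    K=np.array([[c["fx"],0,c["cx"]],[0,c["fy"],c["cy"]],[0,0,1]])
    q=cv2.undistortPoints(np.float64(uv).reshape(-1,1,2),K,np.array(c["dist_coeffs"])).reshape(-1,2)
    T=c["cam_to_world"];d=np.c_[q,np.ones(len(q))]
    return T[:3,3],d@T[:3,:3].T,T
def blobs(p,seeds,box=40):
    m=(p.max(2)<70).astype(np.uint8)
    m=cv2.morphologyEx(m,cv2.MORPH_OPEN,np.ones((3,3)))
    n,l,s,ce=cv2.connectedComponentsWithStats(m)
    out=[]
    for x,y in seeds:
        w=l[y-4:y+5,x-4:x+5];k=np.bincount(w[w>0]).argmax();out.append(l==k)
    return out
SEEDS=dict(top=[(224,309),(273,281),(322,251)],scene=[(314,211),(341,184),(366,157)])
def measure(data):
    res={}
    for n in data:
        p,d=data[n];c=camera_info(n);res[n]=[]
        for m in blobs(p,SEEDS[n]):
            ys,xs=np.nonzero(m);uv=np.c_[xs,ys]
            o,r,T=ray(c,uv);dd=d[ys,xs];ok=dd>0
            P=o+r[ok]*dd[ok,None]
            (cx,cy),(w,h),a=cv2.minAreaRect(uv.astype(np.float32))
            res[n].append(dict(uv=(cx,cy),wh=(w,h),P=P,n=len(xs)))
    return res
def tri(u1,u2):
    a=[ray(camera_info(n),[u]) for n,u in(("top",u1),("scene",u2))]
    A=np.zeros((3,3));b=np.zeros(3);M=[]
    for o,d,_ in a:
        d=d[0]/np.linalg.norm(d);I=np.eye(3)-np.outer(d,d);A+=I;b+=I@o;M.append((I,o))
    x=np.linalg.solve(A,b);return x,[np.linalg.norm(I@(x-o)) for I,o in M]
E
python3 - <<'E'
from h import *
D={n:(np.load(n+".npz")["p"],np.load(n+".npz")["d"]) for n in("top","scene")}
R=measure(D);np.set_printoptions(precision=1,suppress=True)
for i,k in enumerate("LMR"):
    a,b=R["top"][i],R["scene"][i]
    print(k,a["uv"],a["wh"],a["n"],b["uv"],b["wh"],b["n"]);print(" tri",*tri(a["uv"],b["uv"]))
    for q in(a,b):
        P=q["P"];c=np.median(P,0);v=np.linalg.svd(P-P.mean(0),full_matrices=False)[2];print("  cloud",c,P.min(0),P.max(0),v[0],v[2])
# rail plane from depth: grey pixels near knobs
E
```

```text
L (223.3746795654297, 310.0880126953125) (12.978327751159668, 41.98237609863281) 438 (314.59307861328125, 212.8911590576172) (18.87163734436035, 36.67612838745117) 511
 tri [462.  262.5  28.1] [np.float64(62.476352818960564), np.float64(62.47635281896062)]
  cloud [486.3 297.  181. ] [471.2 262.8 163. ] [498.2 327.3 191. ] [-0.2  1.   0.2] [-0.7 -0.  -0.7]
  cloud [581.3 135.8 175.6] [557.7 103.8 151.9] [596.7 171.3 187.5] [ 0.3 -0.9 -0.1] [0.8 0.2 0.6]
M (272.4926452636719, 280.4577941894531) (12.63641357421875, 41.593074798583984) 409 (353.3890380859375, 172.4958953857422) (20.204164505004883, 69.30133056640625) 889
 tri [535.9 225.5 197.3] [np.float64(10.048456184147485), np.float64(10.048456184147534)]
  cloud [531.8 221.7 181.3] [518.4 186.3 159.7] [541.4 250.4 193.7] [-0.2  1.   0.2] [ 0.7 -0.   0.7]
  cloud [525.4 242.9 174.9] [426.5 180.   96.6] [546.  324.6 189.9] [ 0.5 -0.9 -0. ] [0.8 0.4 0.3]
R (321.67523193359375, 251.14752197265625) (12.5043363571167, 41.651451110839844) 397 (353.3890380859375, 172.4958953857422) (20.204164505004883, 69.30133056640625) 889
 tri [587.8 168.3 260. ] [np.float64(31.976296877453457), np.float64(31.976296877453418)]
  cloud [576.7 145.3 182. ] [559.4 109.4 156.2] [591.  172.1 191.3] [-0.3  0.9  0.1] [0.7 0.2 0.7]
  cloud [525.4 242.9 174.9] [426.5 180.   96.6] [546.  324.6 189.9] [ 0.5 -0.9 -0. ] [0.8 0.4 0.3]
```

```bash
cat >> h.py <<'E'
SEEDS["scene"]=SEEDS["scene"][::-1]
YAW=np.radians(30.8)
cx_=np.array([np.cos(YAW),np.sin(YAW),0]);cy_=np.array([-np.sin(YAW),np.cos(YAW),0]);Z=np.array([0,0,1.])
U=cx_*np.cos(np.pi/6)+Z*.5;N=-cx_*.5+Z*np.cos(np.pi/6)
F=np.array([U,cy_,N])
C0=np.array([[486,297,170],[532,222,170],[577,145,170.]])+7*cx_
def knobs(data,C=C0):
    "dark points of each knob by depth, in slope axes (u up, v left, n out) about C; top face -> rect"
    out={}
    for n,(p,d) in data.items():
        c=camera_info(n);ys,xs=np.nonzero((p.max(2)<75)&(d>0));o,r,T=ray(c,np.c_[xs,ys])
        P=o+r*d[ys,xs][:,None]
        for i,k in enumerate("LMR"):
            Q=(P-C[i])@F.T;ok=(np.hypot(Q[:,0],Q[:,1])<48)&(abs(Q[:,2])<22);Q=Q[ok]
            t=Q[Q[:,2]>np.percentile(Q[:,2],90)-5]
            (a,b),(w,h),ang=cv2.minAreaRect(t[:,:2].astype(np.float32))
            v=np.linalg.svd(t[:,:2]-t[:,:2].mean(0),full_matrices=False)[2][0]
            v=v*np.sign(v[1]) # left end
            th=np.degrees(np.arctan2(v[0],v[1])) # 0 = across, 90 = up slope
            out[n,k]=dict(c=C[i]+F.T@np.array([a,b,np.median(t[:,2])-14]),wh=(w,h),up=th,n=len(t))
    return out
E
python3 - <<'E'
from h import *
np.set_printoptions(precision=1,suppress=True)
D={n:(np.load(n+".npz")["p"],np.load(n+".npz")["d"]) for n in("top","scene")}
for k,v in knobs(D).items():print(k,v)
# rail plane: light pixels near the knobs in both views
for n,(p,d) in D.items():
    c=camera_info(n);ys,xs=np.nonzero((p.min(2)>110)&(d>0));o,r,T=ray(c,np.c_[xs,ys]);P=o+r*d[ys,xs][:,None]
    Q=(P-C0[1])@F.T;ok=(abs(Q[:,1])<130)&(abs(Q[:,0])<38)&(abs(Q[:,2]+33)<10);Q=Q[ok]
    A=np.c_[Q[:,:2],np.ones(len(Q))];print(n,"rail n=au+bv+c",np.linalg.lstsq(A,Q[:,2],rcond=None)[0].round(3),len(Q))
# jar, mill tops
p,d=D["top"];c=camera_info("top")
for nm,uv in(("jar",(255,200)),("mill",(430,261))):
    o,r,T=ray(c,[uv]);print(nm,o+r[0]*d[uv[1],uv[0]])
# triangulation check of knob M centroid
E
```

```text
('top', 'L') {'c': array([487.5, 296.7, 171.4]), 'wh': (64.13143157958984, 12.784965515136719), 'up': np.float64(18.721363043090456), 'n': 245}
('top', 'M') {'c': array([533.1, 219.7, 171.6]), 'wh': (64.25019836425781, 13.694717407226562), 'up': np.float64(24.710128813863143), 'n': 234}
('top', 'R') {'c': array([578.1, 142.5, 171.5]), 'wh': (63.87953567504883, 13.753167152404785), 'up': np.float64(11.723315147362271), 'n': 229}
('scene', 'L') {'c': array([488.4, 292.2, 169. ]), 'wh': (64.87570190429688, 13.99817180633545), 'up': np.float64(19.943866341042213), 'n': 144}
('scene', 'M') {'c': array([534.7, 215.9, 169.4]), 'wh': (67.4479751586914, 12.981945991516113), 'up': np.float64(25.20993982028002), 'n': 162}
('scene', 'R') {'c': array([580.6, 138. , 169.3]), 'wh': (66.27210235595703, 14.8460111618042), 'up': np.float64(13.34289016379525), 'n': 178}
top rail n=au+bv+c [ -0.   -0.  -25.9] 4628
scene rail n=au+bv+c [ -0.   -0.  -26.5] 2070
jar [670.3 255.9  96.5]
mill [560.  -31.9 154.6]
```

{"api": "carry_out", "payload": {"deltas": [{"offset":[0,0,0],"yaw":8.5,"hand":0},{"offset":[0,0,0],"yaw":8.5,"hand":0},{"offset":[0,0,0],"yaw":8.5,"hand":0},{"offset":[0,0,0],"yaw":8.5,"hand":0},{"offset":[0,0,0],"yaw":8.5,"hand":0},{"offset":[0,0,0],"yaw":2.7,"hand":0}], "grip_force": 40}}

```text
clock: 0.7
ee_pos: [133.8, 533.3, 250.0]
ee_rot: [-3.141, 0.0, 2.102]
force: [-1.1, -0.2, -0.3]
grip_width: 0.1
gripper_force: 0.0
```

{"api": "carry_out", "payload": {"deltas": [{"offset":[-45,14.5,0],"yaw":0,"hand":0},{"offset":[-45,14.5,0],"yaw":0,"hand":0},{"offset":[-45,14.5,0],"yaw":0,"hand":0},{"offset":[-45,14.5,0],"yaw":0,"hand":0},{"offset":[-45,14.5,0],"yaw":0,"hand":0},{"offset":[-45,14.5,0],"yaw":0,"hand":0},{"offset":[-45,14.5,0],"yaw":0,"hand":0},{"offset":[-45,14.5,0],"yaw":0,"hand":0},{"offset":[-45,14.5,0],"yaw":0,"hand":0},{"offset":[-45,14.5,0],"yaw":0,"hand":0}]}}

```text
clock: 1.7
ee_pos: [489.4, 219.0, 250.1]
ee_rot: [-3.141, -0.0, 2.107]
force: [0.7, 1.2, -0.7]
grip_width: 0.3
gripper_force: 0.0
```

```bash
cat >> h.py <<'E'
G=np.array([[488,294.5,170.2],[534,218,170.5],[579.3,140.3,170.4]])
def look(tag):
    np.set_printoptions(precision=1,suppress=True)
    D={n:snapshot(n) for n in("scene","top")}
    for n,(x,y) in(("scene",(240,110)),("top",(160,170))):
        cv2.imwrite(f"pics/{n}{tag}.png",cv2.resize(D[n][0][y:y+180,x:x+240,::-1],None,fx=3,fy=3))
    s=observe();print("tool f,v,z about L,M,R:");e=s["ee_pos"]-G
    print(np.c_[e@cx_,e@cy_,e[:,2]],s["force"])
    return D
E
python3 -c "
from h import *
look('1')"
```

```text
tool f,v,z about L,M,R:
[[-36.5 -68.4  79.2]
 [-36.8  20.9  78.9]
 [-35.9 110.8  79. ]] [-0.8  0.8 -0.1]
```

View pics/scene1.png

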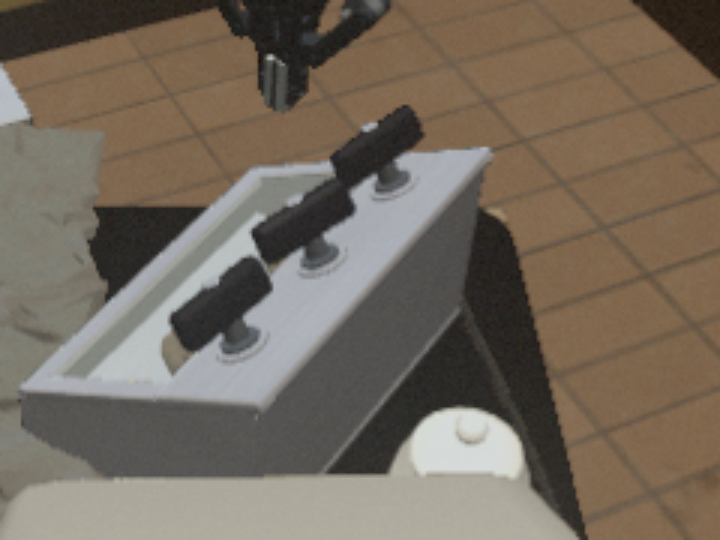

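The closed fingertips, at crop pixel (280,105), hang clear in front of the middle knob. All three bars lie nearly across the rail. Next I descend in front of the middle bar's left half and push.

{"api": "carry_out", "payload": {"deltas": [{"offset":[3,0,31],"yaw":0,"hand":0},{"offset":[3,0,31],"yaw":0,"hand":0},{"offset":[0,0,0],"yaw":0,"hand":0},{"offset":[0,6,0],"yaw":0,"hand":0},{"offset":[0,6,0],"yaw":0,"hand":0},{"offset":[0,3,0],"yaw":0,"hand":0},{"offset":[0,3,0],"yaw":0,"hand":0}]}}

```text
clock: 2.5
ee_pos: [500.6, 234.9, 189.2]
ee_rot: [-3.141, 0.0, 2.107]
force: [-8.3, -4.9, 4.9]
grip_width: 0.2
gripper_force: 4.4
```

{"api": "carry_out", "payload": {"deltas": [{"offset":[0.5,3,0],"yaw":0,"hand":0},{"offset":[0.5,3,0],"yaw":0,"hand":0},{"offset":[0.5,3,0],"yaw":0,"hand":0}]}}

```text
clock: 2.8
ee_pos: [506.7, 240.6, 188.9]
ee_rot: [-3.139, -0.0, 2.107]
force: [-7.1, -3.7, 3.7]
grip_width: -0.0
gripper_force: 3.3
```

```bash
python3 -c "
from h import *
look('2')"
```

```text
tool f,v,z about L,M,R:
[[-11.1 -55.8  18.6]
 [-11.4  33.4  18.3]
 [-10.6 123.4  18.4]] [-5.4 -1.9  2.6]
```

View pics/scene2.png

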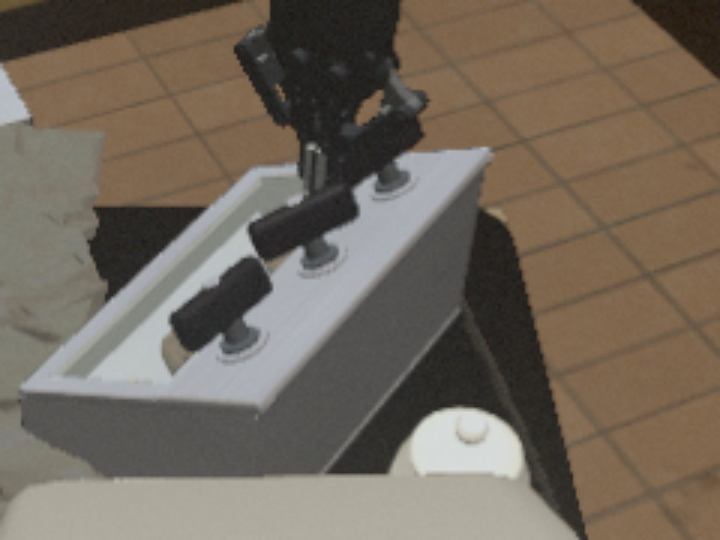

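The finger is bearing on the front of the middle bar near crop (320,190), at about 9 N, and the bar is starting to turn. I continue along the arc.

{"api": "carry_out", "payload": {"deltas": [{"offset":[-1,4,0],"yaw":0,"hand":0},{"offset":[-1,4,0],"yaw":0,"hand":0},{"offset":[-1,4,0],"yaw":0,"hand":0},{"offset":[-1,4,0],"yaw":0,"hand":0},{"offset":[-2,3,0],"yaw":0,"hand":0}]}}

```text
clock: 3.4
ee_pos: [526.4, 245.8, 188.6]
ee_rot: [-3.14, -0.001, 2.107]
force: [-4.5, 0.1, 1.8]
grip_width: -0.2
gripper_force: 2.3
```

{"api": "carry_out", "payload": {"deltas": [{"offset":[-2,4,0],"yaw":0,"hand":0},{"offset":[-2,4,0],"yaw":0,"hand":0},{"offset":[-2,3,0],"yaw":0,"hand":0},{"offset":[-1,1,0],"yaw":0,"hand":0}]}}

```text
clock: 3.8
ee_pos: [541.2, 245.7, 188.4]
ee_rot: [3.142, -0.0, 2.107]
force: [-3.8, 1.7, 0.6]
grip_width: -0.1
gripper_force: 1.6
```

```bash
python3 -c "
from h import *
look('3')"
```

```text
tool f,v,z about L,M,R:
[[ 20.7 -69.3  18.2]
 [ 20.4  20.   17.9]
 [ 21.3 109.9  18. ]] [-1.5  1.6 -0.3]
```

View pics/scene3.png

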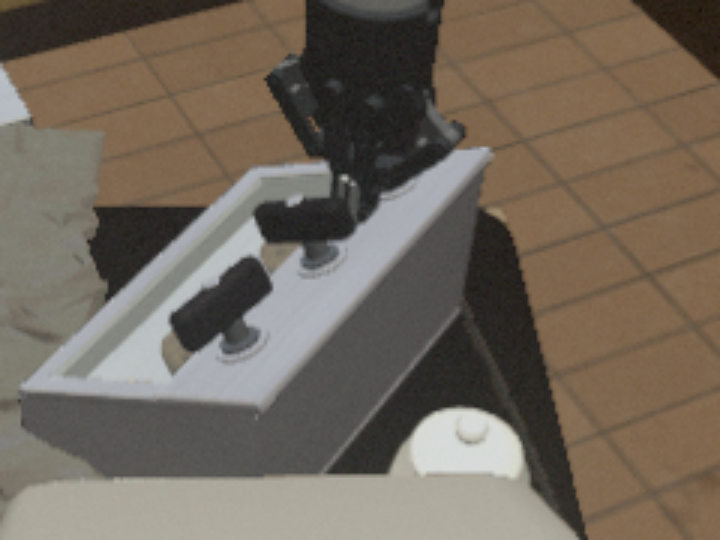

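The middle bar is well turned: its end now bears on the finger at crop (345,205). I push it right toward the stop while watching the force.

{"api": "carry_out", "payload": {"deltas": [{"offset":[-3,0.5,0],"yaw":0,"hand":0},{"offset":[-3,0,0],"yaw":0,"hand":0},{"offset":[-2,0,0],"yaw":0,"hand":0}]}}

```text
clock: 4.2
ee_pos: [542.3, 244.2, 188.6]
ee_rot: [3.141, -0.013, 2.11]
force: [-20.9, 34.1, 6.3]
grip_width: -0.4
gripper_force: 20.0
```

{"api": "carry_out", "payload": {"deltas": [{"offset":[-2,0,0],"yaw":0,"hand":0},{"offset":[-1,0,0],"yaw":0,"hand":0},{"offset":[0,0,0],"yaw":0,"hand":0}]}}

```text
clock: 4.5
ee_pos: [542.3, 244.0, 188.7]
ee_rot: [3.141, -0.017, 2.112]
force: [-23.8, 39.2, 7.4]
grip_width: -0.0
gripper_force: 23.0
```

```bash
python3 -c "
from h import *
D=look('4')
[print(k,v) for k,v in knobs(D,G).items()]"
```

```text
tool f,v,z about L,M,R:
[[ 20.8 -71.2  18.5]
 [ 20.5  18.1  18.2]
 [ 21.4 108.   18.3]] [-22.9  38.7   7.7]Traceback (most recent call last):
  File "<string>", line 4, in <module>
    [print(k,v) for k,v in knobs(D,G).items()]
                           ~~~~~^^^^^
  File "h.py", line 48, in knobs
    t=Q[Q[:,2]>np.percentile(Q[:,2],90)-5]
               ~~~~~~~~~~~~~^^^^^^^^^^^
    return _quantile_unchecked(
        a, q, axis, out, overwrite_input, method, keepdims, weights)
    return _ureduce(a,
                    func=_quantile_ureduce_func,
    ...<5 lines>...
                    overwrite_input=overwrite_input,
                    method=method)
    r = func(a, **kwargs)
    result = _quantile(arr,
                       quantiles=q,
    ...<2 lines>...
                       out=out,
                       weights=wgt)
    slices_having_nans = np.isnan(arr[-1, ...])
                                  ~~~^^^^^^^^^
IndexError: index -1 is out of bounds for axis 0 with size 0
```

The force rose to 45 N at v=18 mm, against 19 mm expected for home, so this is the stop. I back off, rise, and go to the front of the right knob.

{"api": "carry_out", "payload": {"deltas": [{"offset":[8,0,0],"yaw":0,"hand":0},{"offset":[8,0,0],"yaw":0,"hand":0},{"offset":[0,-2,-30],"yaw":0,"hand":0},{"offset":[0,0,-32],"yaw":0,"hand":0},{"offset":[-5,-30,0],"yaw":0,"hand":0},{"offset":[-43,-30,0],"yaw":0,"hand":0},{"offset":[-43,0,0],"yaw":0,"hand":0},{"offset":[0,0,0],"yaw":0,"hand":0},{"offset":[0,0,0],"yaw":0,"hand":0}]}}

```text
clock: 5.5
ee_pos: [532.9, 141.5, 250.4]
ee_rot: [3.141, 0.001, 2.104]
force: [-1.2, 0.1, 0.6]
grip_width: -0.3
gripper_force: 0.0
```

```bash
python3 -c "
from h import *
D=look('5')
D={'scene':D['scene']}
[print(k,v) for k,v in knobs(D,G).items()]"
```

```text
tool f,v,z about L,M,R:
[[ -39.6 -152.8   80.2]
 [ -40.   -63.6   79.9]
 [ -39.1   26.4   80. ]] [-0.5  0.1 -0.5]
('scene', 'L') {'c': array([489.7, 292. , 169.2]), 'wh': (66.26255798339844, 16.216100692749023), 'up': np.float64(20.319326039107477), 'n': 144}
('scene', 'M') {'c': array([533.4, 213.1, 168.4]), 'wh': (68.51253509521484, 17.4461727142334), 'up': np.float64(89.0643695489654), 'n': 150}
('scene', 'R') {'c': array([579.6, 138.2, 168.9]), 'wh': (64.89220428466797, 12.812435150146484), 'up': np.float64(12.473509383864174), 'n': 170}
```

View pics/scene5.png

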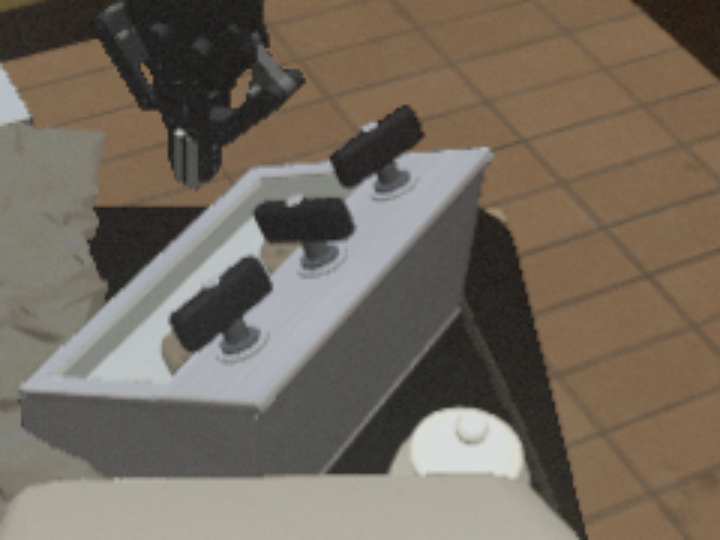

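The middle bar is home at 89°, at crop (305,218). The right knob is still at 12.5°, and the tool is in front of it. I repeat the same push.

{"api": "carry_out", "payload": {"deltas": [{"offset":[0,0,32],"yaw":0,"hand":0},{"offset":[0,0,32],"yaw":0,"hand":0},{"offset":[0,0,0],"yaw":0,"hand":0},{"offset":[0,6,0],"yaw":0,"hand":0},{"offset":[0,6,0],"yaw":0,"hand":0},{"offset":[0.5,3,0],"yaw":0,"hand":0},{"offset":[0.5,3,0],"yaw":0,"hand":0},{"offset":[1,3,0],"yaw":0,"hand":0},{"offset":[1,3,0],"yaw":0,"hand":0},{"offset":[0.5,3,0],"yaw":0,"hand":0}]}}

```text
clock: 6.6
ee_pos: [553.0, 159.4, 187.9]
ee_rot: [-3.14, 0.0, 2.107]
force: [-7.8, -2.3, 3.7]
grip_width: 0.1
gripper_force: 3.8
```

{"api": "carry_out", "payload": {"deltas": [{"offset":[0,4,-0.5],"yaw":0,"hand":0},{"offset":[-1,4,-0.5],"yaw":0,"hand":0},{"offset":[-1,4,-0.5],"yaw":0,"hand":0},{"offset":[-1,4,-0.5],"yaw":0,"hand":0},{"offset":[-1,3,0],"yaw":0,"hand":0},{"offset":[-1.5,4,0],"yaw":0,"hand":0},{"offset":[-1.5,4,0],"yaw":0,"hand":0},{"offset":[-1.5,4,0],"yaw":0,"hand":0},{"offset":[-1,2,0],"yaw":0,"hand":0}]}}

```text
clock: 7.5
ee_pos: [587.3, 168.5, 188.7]
ee_rot: [3.141, -0.0, 2.107]
force: [-2.8, 2.0, 0.7]
grip_width: 0.2
gripper_force: 1.7
```

```bash
python3 -c "
from h import *
D=look('6')"
```

```text
tool f,v,z about L,M,R:
[[  20.9 -159.2   18.5]
 [  20.6  -70.    18.2]
 [  21.4   20.    18.3]] [-1.   3.3  1.2]
```

{"api": "carry_out", "payload": {"deltas": [{"offset":[-3,0,0],"yaw":0,"hand":0},{"offset":[-3,0,0],"yaw":0,"hand":0},{"offset":[-2,0,0],"yaw":0,"hand":0},{"offset":[-1,0,0],"yaw":0,"hand":0},{"offset":[0,0,0],"yaw":0,"hand":0}]}}

```text
clock: 8.1
ee_pos: [588.3, 167.0, 189.0]
ee_rot: [3.14, -0.013, 2.111]
force: [-16.4, 32.1, 7.8]
grip_width: 0.1
gripper_force: 18.4
```

{"api": "carry_out", "payload": {"deltas": [{"offset":[-2,0,0],"yaw":0,"hand":0},{"offset":[0,0,0],"yaw":0,"hand":0}]}}

```text
clock: 8.3
ee_pos: [588.5, 166.8, 189.0]
ee_rot: [3.14, -0.016, 2.112]
force: [-21.9, 40.3, 9.9]
grip_width: -0.0
gripper_force: 22.4
```

{"api": "carry_out", "payload": {"deltas": [{"offset":[9,0,0],"yaw":0,"hand":0},{"offset":[9,0,0],"yaw":0,"hand":0},{"offset":[0,-2,-30],"yaw":0,"hand":0},{"offset":[0,0,-32],"yaw":0,"hand":0},{"offset":[0,-30,0],"yaw":0,"hand":0},{"offset":[45,-28,0],"yaw":0,"hand":0},{"offset":[45,0,0],"yaw":0,"hand":0},{"offset":[45,0,0],"yaw":0,"hand":0},{"offset":[45,0,0],"yaw":0,"hand":0},{"offset":[0,0,0],"yaw":0,"hand":0}]}}

```text
clock: 9.3
ee_pos: [440.3, 299.9, 250.8]
ee_rot: [3.14, -0.0, 2.111]
force: [0.3, -0.7, 0.8]
grip_width: -0.1
gripper_force: 0.0
```

```bash
python3 -c "
from h import *
D=look('7')
D={'scene':D['scene']}
[print(k,v) for k,v in knobs(D,G).items()]"
```

```text
tool f,v,z about L,M,R:
[[-37.7  25.5  80.4]
 [-38.  114.7  80.1]
 [-37.1 204.7  80.2]] [ 0.7 -0.3 -0.6]
('scene', 'L') {'c': array([489.2, 292.5, 169.4]), 'wh': (64.99236297607422, 15.173364639282227), 'up': np.float64(19.681524595757967), 'n': 145}
('scene', 'M') {'c': array([534. , 215. , 168.8]), 'wh': (66.95846557617188, 14.567915916442871), 'up': np.float64(88.51441389480433), 'n': 149}
('scene', 'R') {'c': array([579.3, 137.5, 169.2]), 'wh': (13.629526138305664, 65.63551330566406), 'up': np.float64(89.21162677471938), 'n': 158}
```

The right knob is home at 89°. Now the left one, with the same motion.

{"api": "carry_out", "payload": {"deltas": [{"offset":[0.5,0,32],"yaw":0,"hand":0},{"offset":[0.5,0,31],"yaw":0,"hand":0},{"offset":[0,0,0],"yaw":0,"hand":0},{"offset":[0,6,0],"yaw":0,"hand":0},{"offset":[0,5,0],"yaw":0,"hand":0},{"offset":[0.5,3,0],"yaw":0,"hand":0},{"offset":[0.5,3,0],"yaw":0,"hand":0},{"offset":[1,3,0],"yaw":0,"hand":0},{"offset":[1,3,0],"yaw":0,"hand":0},{"offset":[0.5,3,0],"yaw":0,"hand":0}]}}

```text
clock: 10.4
ee_pos: [461.4, 313.7, 188.1]
ee_rot: [-3.139, -0.0, 2.107]
force: [-8.7, -3.8, 3.6]
grip_width: 0.2
gripper_force: 3.9
```

{"api": "carry_out", "payload": {"deltas": [{"offset":[0,4,-0.5],"yaw":0,"hand":0},{"offset":[-1,4,-0.5],"yaw":0,"hand":0},{"offset":[-1,4,-0.5],"yaw":0,"hand":0},{"offset":[-1,4,-0.5],"yaw":0,"hand":0},{"offset":[-1,3,0],"yaw":0,"hand":0},{"offset":[-1.5,4,0],"yaw":0,"hand":0},{"offset":[-1.5,4,0],"yaw":0,"hand":0},{"offset":[-1.5,4,0],"yaw":0,"hand":0},{"offset":[-1,2,0],"yaw":0,"hand":0}]}}

```text
clock: 11.3
ee_pos: [496.1, 323.0, 189.6]
ee_rot: [3.141, -0.0, 2.107]
force: [-3.1, 0.8, -0.4]
grip_width: -0.1
gripper_force: 1.7
```

{"api": "carry_out", "payload": {"deltas": [{"offset":[-3,0,0],"yaw":0,"hand":0},{"offset":[-3,0,0],"yaw":0,"hand":0},{"offset":[-2,0,0],"yaw":0,"hand":0},{"offset":[-1,0,0],"yaw":0,"hand":0},{"offset":[0,0,0],"yaw":0,"hand":0}]}}

```text
clock: 11.8
ee_pos: [496.8, 321.8, 189.8]
ee_rot: [3.139, -0.015, 2.111]
force: [-18.1, 36.7, 2.4]
grip_width: 0.1
gripper_force: 20.5
```

{"api": "carry_out", "payload": {"deltas": [{"offset":[-1,0,0],"yaw":0,"hand":0},{"offset":[0,0,0],"yaw":0,"hand":0},{"offset":[9,0,0],"yaw":0,"hand":0},{"offset":[9,0,0],"yaw":0,"hand":0},{"offset":[0,-2,-40],"yaw":0,"hand":0},{"offset":[0,0,-40],"yaw":0,"hand":0},{"offset":[45,-30,0],"yaw":0,"hand":0},{"offset":[45,-30,0],"yaw":0,"hand":0},{"offset":[45,0,0],"yaw":0,"hand":0},{"offset":[0,0,0],"yaw":0,"hand":0}]}}

```text
clock: 12.8
ee_pos: [374.4, 413.2, 270.0]
ee_rot: [3.14, -0.0, 2.111]
force: [0.8, -0.5, 0.7]
grip_width: -0.2
gripper_force: 0.0
```

```bash
python3 -c "
from h import *
D=look('8')
cv2.imwrite('pics/topfull8.png',D['top'][0][:,:,::-1])
[print(k,v) for k,v in knobs(D,G).items()]"
```

```text
tool f,v,z about L,M,R:
[[-35.9 156.7  99.4]
 [-36.3 246.   99.1]
 [-35.4 335.9  99.2]] [ 0.8  0.2 -0.2]
('scene', 'L') {'c': array([487.2, 293.4, 169. ]), 'wh': (15.525370597839355, 66.38105010986328), 'up': np.float64(88.90549351527379), 'n': 132}
('scene', 'M') {'c': array([533.4, 214.5, 168.7]), 'wh': (14.130006790161133, 68.52896118164062), 'up': np.float64(88.65666644869474), 'n': 146}
('scene', 'R') {'c': array([580.1, 137.3, 169.3]), 'wh': (65.60334777832031, 13.437847137451172), 'up': np.float64(89.45939664295813), 'n': 161}
('top', 'L') {'c': array([488.3, 296.1, 171.7]), 'wh': (13.4410982131958, 64.77445983886719), 'up': np.float64(-89.70261870919067), 'n': 249}
('top', 'M') {'c': array([533.3, 219.6, 172.1]), 'wh': (14.212942123413086, 63.29121017456055), 'up': np.float64(-89.54609448410848), 'n': 235}
('top', 'R') {'c': array([578.4, 141.5, 171.5]), 'wh': (64.00497436523438, 14.21799373626709), 'up': np.float64(-89.18419395059222), 'n': 213}
```

View pics/topfull8.png

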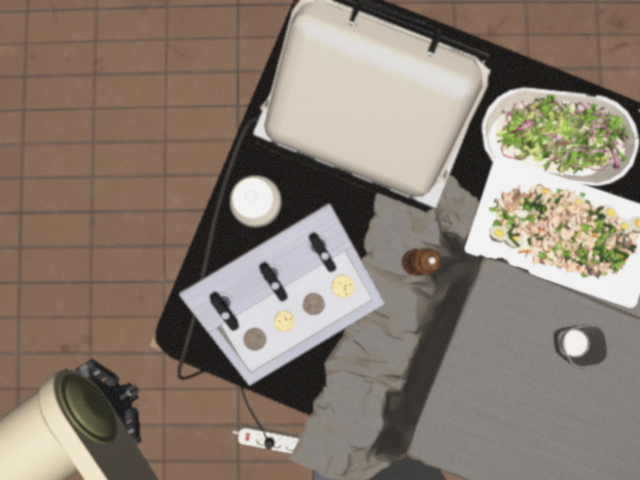

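All three bars point up the slope, at (224,311), (273,281) and (322,252). The jar at (255,200) and the mill at (422,262) have not moved, and the arm is clear.

```bash
python3 -c "
from workcell import *
print(hand_in())"
```

```text
the job is handed in; nothing more can be done
None
```

All three bolts are locked and the job is handed in: I turned the middle one first, then the right, then the left, each to its end stop, and the jar and mill did not move.

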